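Take the filter plug out of a lock-sleeve gas coupling and park it

TASK

Take the filter plug out of the quick coupling on the gas port and park it upright, fully seated, in the empty hole of the white stand. The coupling's sleeve has a safety lock: while pressing it lightly down, turn it gently counter-clockwise until you feel it find its slot, then push it down until the plug jumps up, let go, and draw the plug out so that the sleeve springs back up. Do not force the sleeve against its lock or wrench the plug while it is latched, and leave the other things where they are.

Things in the scene. Friction and masses are not known exactly. Their poses are not given: they have to be found in the camera images.
- port: gas port, fixed: aluminium housing 120 x 100 x 45 mm with an upright quick coupling on top. Origin on the coupling's axis at bench height, z up; the housing spans x -45 to +75, y -50 to +50 mm. A steel shroud, 62 mm across, up to 62 mm above the bench, surrounds the sleeve's foot. Gauge (top 62 mm) and bleed screw stand on the housing over 40 mm from the axis
- port_mouth (a point): top of the coupling's guide tube (25 mm across, inside the sleeve), on the axis 90 mm above the bench. The plug's nose leaves the latch about 20 mm, and the guide tube 38 mm, above the plug's starting place
- sleeve: round knurled steel sleeve around the plug's stem: 42 mm across, 17 mm tall to grip, with a flange 54 mm across and 5 mm thick at its foot. Origin on the axis at the flange's underside, 70 mm above the bench at rest (so the grip spans 75 to 92 mm). It slides straight down up to 10 mm against its spring (2.7 N net to start it, 6.2 N net at 10 mm) and turns about its axis
- turn (a joint): turn of the sleeve, rad, growing counter-clockwise seen from above; 0 to 0.2 at the start, hard stop at 1.35. The hidden slot lies anywhere from 0.45 to 1.05, different each time, with about 0.14 either way of play; its sides stop further turning once the sleeve has dropped in
- sleeve_grip (a point): middle of the sleeve's gripping part, on the axis, 13.5 mm above the flange's underside. While locked, the sleeve goes down 2 mm on its own spring, then meets the hidden lock washer (3.5 N per mm more), solid after another 2.5 mm; 9 N in all sinks it about 1.4 mm. Over the slot the washer gives no resistance: at the same depth the force falls to the sleeve spring's. Over 20 N on the lock counts as forcing it
- stroke (a joint): how far the sleeve is pressed down, m: 0 fully up, 0.010 fully down (solid). The latch lets go at about 0.0075. After the plug has jumped up the sleeve stays about 7 mm down by itself (the latch rides on the plug's nose); it springs up to 0 when the plug is drawn out
- plug: filter plug in the coupling, 56 mm tall, about 80 g: ribbed grey head 26 mm across, 16 mm tall, on a steel stem (nipple) 16 mm across, 40 mm long, with a groove. Origin at the centre of the stem's lower end, z up; at the start 52 mm above the bench, head from 92 to 108 mm. Once unlatched, a weak spring lifts it 9 mm
- plug_head (a point): centre of the plug's head, 48 mm above its lower end. Drawing the unlatched plug out takes a few N; pulling the latched plug with more than 25 N counts as wrenching it
- stand: white plastic parking stand, fixed to the bench, 70 mm (x) x 130 mm (y) x 48 mm tall, origin at the centre of its underside. Two upright holes 20 mm across and 44 mm deep, 64 mm apart along its y axis; one holds a spare plug
- stand_hole0 (a point): centre of the mouth of the empty hole (the one at the stand's +y end), on the stand's top face 48 mm above the bench. Seated, the plug's head rests on the top face and its origin is 40 mm below this point
- spare: a spare filter plug, like the plug, standing in the other hole of the stand; origin at its lower end. It stays there
- vial: small glass vial with black cap, 26 mm across, 45 mm tall, standing near the middle; origin at its underside
- vial2: a second vial like the first, 40 mm from it; origin at its underside
- beaker: clear plastic beaker, 70 mm across, 85 mm tall; origin at its underside

How it is judged:
On the way, in this order (a step that is already met when the one before it is completed fails the run):
1. the sleeve is pressed down and the plug has jumped up in the coupling (value of joint stroke above 0.006 m and z of plug in the frame of port above 0.058 m and horizontal distance between plug and port below 0.01 m), for 0.1 s.
2. the plug is drawn out of the coupling and the sleeve has sprung fully up (value of joint stroke below 0.0015 m and z of plug in the frame of port above 0.085 m), for 0.1 s.
At the end, for the whole second after the job is handed in: the plug stands at rest in the empty hole of the stand, upright within 7 degrees, within 6 mm of the hole's axis and with its head down on the stand's top face within 4 mm; the sleeve is fully up (within 1.5 mm) (horizontal distance between plug and stand_hole0 below 0.006 m and z of plug in the frame of stand_hole0 between -0.046 and -0.036 m and angle between plug's own z axis and vertical below 0.12 rad and linear speed of plug below 0.02 m/s and value of joint stroke below 0.0015 m); the robot touches nothing.
It fails at once if the sleeve is forced against its lock (over 20 N) (contact force between sleeve and port above 20 N).
It fails at once if the plug is wrenched while still latched in the coupling (over 25 N) (contact force between plug and port above 25 N and z of plug in the frame of port below 0.057 m).
It fails at once if the spare plug is lifted out or knocked (moved over 15 mm) (distance of spare from where it was at the start of the episode above 0.015 m).
It fails at once if a vial or the beaker is moved over 30 mm (distance of any of vial, vial2, beaker from where it was at the start of the episode above 0.03 m).
It also fails if it takes over 67 s, if anything falls off the work surface, if the arm or the gripper's body presses on something with over 40 N, if the wrist force passes 120 N, or if a joint passes its speed limit or range.

ROBOT

A 6-joint arm with a two-finger parallel gripper is mounted at the origin on the work surface. World frame = base frame: x ahead of the robot, y to its left, z up, the work surface at z = 0. Lengths are in m, angles in rad, forces in N, time in s.
With the tool pointing down it reaches from about 0.3 to 0.85 m from the base axis. Payload 4.2 kg.
Tool frame: the origin (TCP) lies midway between the tips of the shut fingers; the grasp point (between the pads) lies 19 mm behind it (robot.grasp_offset is the distance from the TCP to the grasp point, in m); z points along the fingers, y is the line along which they close (so a half turn about z gives the same grasp; the last joint's range is limited). The gripper opens to 91 mm and grips with 3 to 60 N. Pads are 32 mm wide; open, the fingers measure 118 mm over their backs; the gripper's body (76 mm by 178 mm) begins 60 mm behind the grasp point.
Start: joints at [1.095, 0.32, 1.565, -0, 1.257, -0.02], TCP at [0.253, 0.516, 0.214] pointing down, gripper open.
Joint ranges: [-3.11, 3.11], [-0.84, 2.01], [0.21, 2.61], [-1.34, 4.49], [0.05, 2.63], [-2.56, 2.56]. Speed limits (rad/s): [2.57, 2.57, 3.14, 3.14, 3.14, 3.14].

INTERFACE

Orientations are given as a rotation vector (axis times angle).
In Python, from rig import robot gives the robot as it stands. The module is installed in compiled form; this text tells all that it offers.
- The arm moves only by the tool arm_command, never from a script. Its argument "deltas" is a list of rows, each a list of 3 entries, a list of its own where there are three numbers: the shift along the tool's x, y, z as a fraction of full scale, then the turn, a rotation vector about the tool's x, y, z as a fraction of full scale, then the closure, from -1 (fully open) to 1 (shut). In form: [[[tx, ty, tz], [ax, ay, az], grip], ...]. A call has 1 to 20 rows; each row is the pose to reach, as a shift and turn from the pose commanded when the call began, along the tool's axes at that moment; what a row does not reach only later rows make up. Full scale, the value 1, is 0.1 m for a shift and 90 degrees for a turn. A row lasts 1/12 s, in which the tool goes at most 41.7 mm and 7.16 degrees, less where a joint would pass 70% of its speed; a pose out of reach is approached as far as the arm can. A call with a number of a shift or a turn outside -1 to 1 is refused whole. A call with a gripper value outside its range is refused whole. The fingers move at their own pace and stop on an object; "newtons" is the grip in N (left out, the last holds). Time passes only in rows, so rows that repeat a pose let the fingers close. It gives the time, the measured TCP pose, the force, the opening and the grip force at its end, in the units of the state.
- robot.get_state(): the state, without advancing time (a new reading comes with each control period).
- robot.capture(name): name is "scene" or "top"; returns the picture (480x640x3 uint8, blue, green, red); there is no depth.
- robot.camera_params(name): a dict with "K" (3x3 intrinsics, pixels), "camera_from_world" (4x4, takes a point from world to camera coordinates). Camera axes: x right, y down, z forward; pixel columns grow to the right and rows downward; lengths in m; the calibration is good to about 2 mm. A picture is of the moment at which its call begins. camera_params takes no time and is no camera call.
- robot.hand_in(): hands the job in; it is judged then, once.
The state is a dict: "time_s": time; "joints": joint angles; "dq": joint speeds; "joint_efforts": joint torques, N m; "ee_pos": TCP position; "orientation": TCP orientation; "ft_force": force on the tool from outside, world axes, zero at the start; "ft_torque": the same for the moment, N m; "finger_gap": opening from 0.0 (shut) to 1.0 (fully open); "gripper_force": force on a finger pad.
Only numpy, scipy, OpenCV 4.12 (cv2) and the standard library are available. Lean on these libraries where they do the work, as an engineer would, in place of code of your own. Each camera call takes 0.05 s, during which the arm holds its last target. There are 200 camera calls.

## Working session

There is one attempt and no reset: what is moved stays moved. The work goes in short steps, Python scripts to look and compute and a tool call to move; the robot and the scene stay as the last step left them, time stands still between calls to the robot, and variables do not carry over. Pictures are saved under pics/ and viewed, at most 10 in all, crops included, and the job is handed in when it is done.

Besides the shell and the picture viewer there is one more tool, called after "Emit:" by a JSON object that holds its "op" and its "data", one argument or row to a line. arm_command: Moves the arm, as the interface text tells. Its arguments: {"type":"object","properties":{"deltas":{"type":"array"},"newtons":{"type":"number"}},"required":["deltas"]}

```bash
mkdir -p pics; python3 - <<'E'
from rig import robot
import cv2,numpy as np
s=robot.get_state();print({k:np.round(v,4).tolist() for k,v in s.items()})
print(robot.grasp_offset)
for n in("scene","top"):
    cv2.imwrite(f"pics/{n}0.png",robot.capture(n));p=robot.camera_params(n)
    print(n,np.round(p["K"],2).tolist(),np.round(p["camera_from_world"],4).tolist())
E
```

```text
{'time_s': 0.0, 'joints': [1.095, 0.3203, 1.5657, -0.0, 1.2574, -0.02], 'dq': [0.0001, -0.0003, 0.0001, -0.0002, -0.0013, -0.0009], 'joint_efforts': [-0.0021, -41.2466, -23.1973, 0.0724, 0.046, -0.0002], 'ee_pos': [0.2529, 0.5158, 0.2131], 'orientation': [-0.7097, -3.06, 0.0028], 'ft_force': [-0.8881, 0.5342, 0.7376], 'ft_torque': [0.002, -0.0035, -0.0078], 'gripper_force': 0.0, 'finger_gap': 0.9988}
0.0188
scene [[616.32, 0.0, 322.93], [0.0, 616.32, 243.92], [0.0, 0.0, 1.0]] [[0.4016, 0.9157, 0.0158, -0.2452], [0.506, -0.2074, -0.8372, -0.2148], [-0.7634, 0.3442, -0.5466, 1.3412], [0.0, 0.0, 0.0, 1.0]]
top [[513.19, 0.0, 322.44], [0.0, 513.19, 235.48], [0.0, 0.0, 1.0]] [[0.0201, -0.9998, -0.0063, 0.0208], [-0.9908, -0.019, -0.1341, 0.5968], [0.1339, 0.009, -0.9909, 0.8615], [0.0, 0.0, 0.0, 1.0]]
```

View pics/scene0.png

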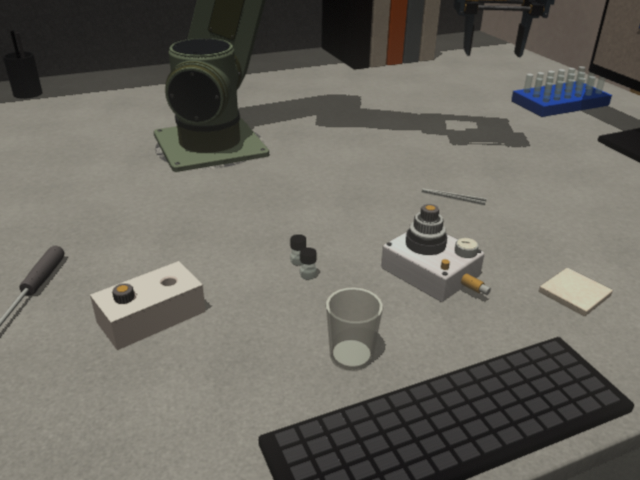

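View pics/top0.png

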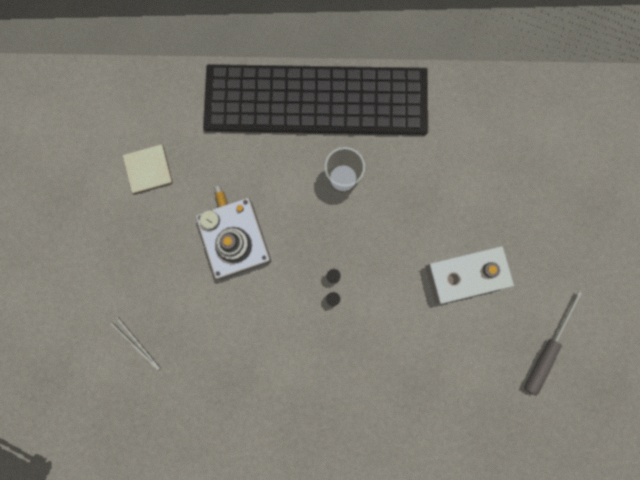

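The coupling's plug top is at about (430,210) in scene and (228,241) in top. The empty hole is at (169,282) in scene and (454,279) in top, and the spare is at (123,291) and (492,270). I'll enlarge these for precise pixels.

```bash
python3 - <<'E'
import cv2,numpy as np
a=cv2.imread("pics/scene0.png");b=cv2.imread("pics/top0.png")
def c(i,x,y,w=66,h=50):
    t=cv2.resize(i[y:y+h,x:x+w],None,fx=6,fy=6,interpolation=cv2.INTER_CUBIC)
    for k in range(0,w,10): cv2.line(t,(k*6,0),(k*6,5),(0,0,255),1); cv2.putText(t,str(x+k),(k*6,14),0,.35,(0,0,255))
    for k in range(0,h,10): cv2.line(t,(0,k*6),(5,k*6),(0,0,255),1); cv2.putText(t,str(y+k),(6,k*6+4),0,.35,(0,0,255))
    return t
cv2.imwrite("pics/c0.png",np.vstack([np.hstack([c(a,395,200),c(b,200,217)]),np.hstack([c(a,140,262),c(b,430,250)])]))
E
```

```text
(no output)
```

View pics/c0.png

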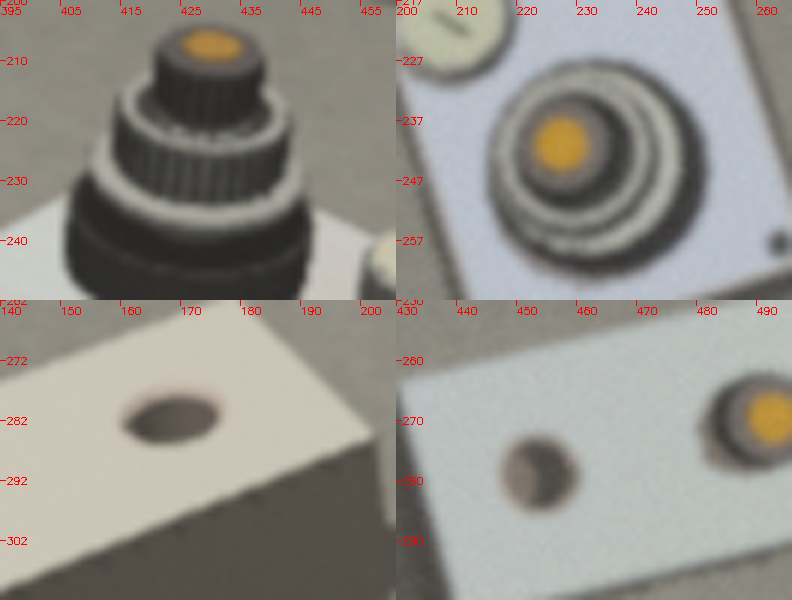

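Refined pixels:

| Feature | Scene | Top |
|---|---|---|
| Plug top disc | (429.9,207.3) | (227.1,240.6) |
| Empty hole | (168.1,281.3) | (453.6,278.6) |
| Spare top | ~(123,291) | (492.3,269.3) |

Next step is to triangulate.

```bash
cat > h.py <<'E'
from rig import robot
import cv2,numpy as np
from scipy.spatial.transform import Rotation as R
def P(n):
    p=robot.camera_params(n);return np.array(p["K"])@np.array(p["camera_from_world"])[:3]
def tri(s,t):
    X=cv2.triangulatePoints(P("scene"),P("top"),np.float64(s).reshape(2,1),np.float64(t).reshape(2,1))[:,0];return X[:3]/X[3]
def atz(n,uv,z):
    M=P(n);A=M[:,:2];H=np.c_[A,M[:,2]*z+M[:,3]];x=np.linalg.solve(H,[*uv,1]);return x[:2]/x[2]
def delta(pos,yaw=None):
    s=robot.get_state();r=R.from_rotvec(s["orientation"])
    x=r.as_matrix()[:,0];y0=np.degrees(np.arctan2(x[1],x[0]))
    print("tcp",np.round(s["ee_pos"],4),"yaw",round(y0,2),"tool z",np.round(r.as_matrix()[:,2],4),"q6",round(s["joints"][5],3))
    print("shift/0.1",np.round(r.inv().apply(np.array(pos)-s["ee_pos"])/.1,3), "" if yaw is None else f"az {-(yaw-y0)/90:.3f}")
E
python3 - <<'E'
from h import *
for n,s,t,z in(("plug",(429.9,207.3),(227.1,240.6),.108),("hole",(168.1,281.3),(453.6,278.6),.048),("spare",(123,291),(492.3,269.3),.064)):
    print(n,tri(s,t).round(4),atz("scene",s,z).round(4),atz("top",t,z).round(4))
h=atz("top",(453.6,278.6),.048);p=atz("top",(492.3,269.3),.064);print("stand y deg",np.degrees(np.arctan2(*(h-p)[::-1])),np.linalg.norm(h-p))
delta([.25,.5,.2])
E
```

```text
plug [0.5753 0.1857 0.1095] [0.5731 0.1869] [0.5758 0.1865]
hole [ 0.5246 -0.1952  0.0474] [ 0.5252 -0.1957] [ 0.5248 -0.1946]
spare [ 0.5412 -0.2568  0.0607] [ 0.5461 -0.2566] [ 0.5409 -0.2562]
stand y deg 104.6487307496604 0.06369491890590594
tcp [0.2529 0.5159 0.2132] yaw 153.88 tool z [-7.0e-04 -1.4e-03 -1.0e+00] q6 -0.02
shift/0.1 [-0.044 -0.155  0.132]
```

Emit:
{"op": "arm_command", "data": {
  "deltas": [
    [[-0.35,-0.14,0],[0,0,0.08],-1],
    [[-0.7,-0.28,0],[0,0,0.16],-1],
    [[-1,-0.39,0],[0,0,0.24],-1],
    [[-1,-0.39,0],[0,0,0.32],-1],
    [[-1,-0.39,0],[0,0,0.4],-1],
    [[-1,-0.39,0],[0,0,0.48],-1],
    [[-1,-0.39,0],[0,0,0.56],-1],
    [[-1,-0.39,0],[0,0,0.64],-1],
    [[-1,-0.39,0],[0,0,0.71],-1]
  ]
}}

```text
time_s: 0.85
ee_pos: [0.3256, 0.437, 0.2135]
orientation: [2.229, 2.214, -0.001]
ft_force: [-0.6, 0.3, 0.1]
finger_gap: 1.001
gripper_force: 0.0
```

Emit:
{"op": "arm_command", "data": {
  "deltas": [
    [[-0.28,0.28,0],[0,0,0],-1],
    [[-0.56,0.56,0],[0,0,0],-1],
    [[-0.84,0.84,0],[0,0,0],-1]
  ]
}}

```text
time_s: 1.1
ee_pos: [0.41, 0.3524, 0.2136]
orientation: [2.219, 2.224, -0.001]
ft_force: [0.0, -0.2, 0.2]
finger_gap: 0.999
gripper_force: 0.0
```

Emit:
{"op": "arm_command", "data": {
  "deltas": [
    [[-0.28,0.28,0],[0,0,0],-1],
    [[-0.56,0.56,0],[0,0,0],-1],
    [[-0.84,0.84,0],[0,0,0],-1]
  ]
}}

```text
time_s: 1.35
ee_pos: [0.4945, 0.2676, 0.2136]
orientation: [-2.221, -2.221, 0.001]
ft_force: [1.2, 0.4, 0.4]
finger_gap: 1.001
gripper_force: 0.0
```

```bash
python3 -c "
from h import *
delta([.575,.186,.16],90)"
```

```text
tcp [0.4945 0.2676 0.2136] yaw 89.99 tool z [-6.e-04 -2.e-04 -1.e+00] q6 0.476
shift/0.1 [-0.816  0.805  0.536] az -0.000
```

Emit:
{"op": "arm_command", "data": {
  "deltas": [
    [[-0.27,0.27,0.15],[0,0,0],-1],
    [[-0.54,0.54,0.3],[0,0,0],-1],
    [[-0.815,0.805,0.45],[0,0,0],-1],
    [[-0.815,0.805,0.45],[0,0,0],-1],
    [[-0.815,0.805,0.45],[0,0,0],-1]
  ]
}}

```text
time_s: 1.77
ee_pos: [0.5743, 0.1859, 0.1671]
orientation: [-2.224, -2.216, 0.005]
ft_force: [-0.7, 1.3, -0.2]
finger_gap: 1.002
gripper_force: 0.0
```

```bash
python3 - <<'E'
from h import *
delta([.575,.186,.0785],90)
a=robot.capture("scene");b=robot.capture("top")
f=lambda i,x,y:cv2.resize(i[y:y+100,x:x+100],None,fx=4,fy=4,interpolation=cv2.INTER_CUBIC)
cv2.imwrite("pics/c1.png",np.hstack([f(a,380,150),f(b,180,190)]))
E
```

```text
tcp [0.5743 0.1859 0.1671] yaw 89.78 tool z [-3.5e-03 -8.0e-04 -1.0e+00] q6 0.298
shift/0.1 [0.002 0.01  0.886] az -0.002
```

View pics/c1.png

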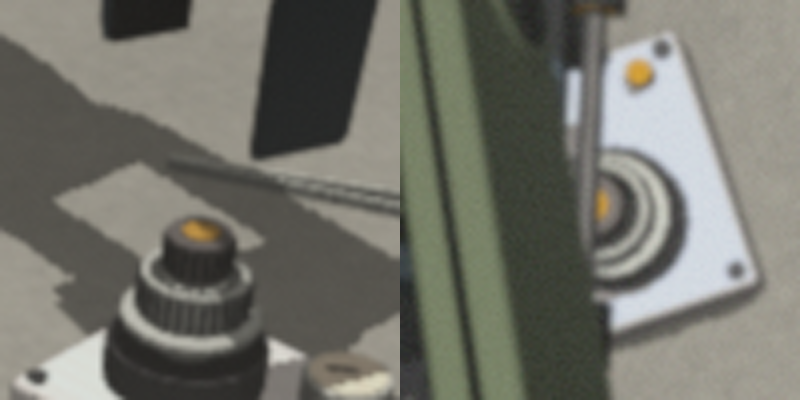

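The fingers straddle the plug in the scene view (plug top at crop 200,232, fingers either side), and the top view agrees. I'll descend to the sleeve's grip and close gently.

Emit:
{"op": "arm_command", "data": {
  "deltas": [
    [[0,0.005,0.25],[0,0,0],-1],
    [[0,0.005,0.5],[0,0,0],-1],
    [[0,0.005,0.75],[0,0,0],-1],
    [[0,0.005,0.87],[0,0,0],-1],
    [[0,0.005,0.87],[0,0,0],-1],
    [[0,0.005,0.87],[0,0,0],-1]
  ]
}}

```text
time_s: 2.37
ee_pos: [0.574, 0.189, 0.0825]
orientation: [-2.219, -2.223, -0.0]
ft_force: [-0.6, -1.1, -0.2]
finger_gap: 0.998
gripper_force: 0.0
```

```bash
python3 -c "
from h import *
delta([.575,.186,.079],90);print(robot.get_state()['ft_force'])"
```

```text
tcp [0.574  0.189  0.0825] yaw 90.1 tool z [ 0.e+00  3.e-04 -1.e+00] q6 0.297
shift/0.1 [-0.03   0.009  0.035] az 0.001
[-0.5570104  -1.05167104 -0.1505474 ]
```

Emit:
{"op": "arm_command", "data": {
  "deltas": [
    [[-0.03,0.01,0.02],[0,0,0],-1],
    [[-0.03,0.01,0.035],[0,0,0],-1],
    [[-0.03,0.01,0.035],[0,0,0],-1]
  ]
}}

```text
time_s: 2.62
ee_pos: [0.5762, 0.1849, 0.0795]
orientation: [2.221, 2.221, 0.003]
ft_force: [-0.4, -0.2, -0.1]
finger_gap: 1.002
gripper_force: 0.0
```

Emit:
{"op": "arm_command", "data": {
  "deltas": [
    [[0,0,0],[0,0,0],0.1],
    [[0,0,0],[0,0,0],0.1],
    [[0,0,0],[0,0,0],0.2],
    [[0,0,0],[0,0,0],0.2],
    [[0,0,0],[0,0,0],0.4],
    [[0,0,0],[0,0,0],0.4],
    [[0,0,0],[0,0,0],1],
    [[0,0,0],[0,0,0],1]
  ],
  "newtons": 20
}}

```text
time_s: 3.28
ee_pos: [0.5759, 0.1847, 0.0785]
orientation: [2.222, 2.221, 0.001]
ft_force: [-0.8, -0.2, -0.7]
finger_gap: 0.453
gripper_force: 20.0
```

```bash
python3 -c "
from h import *
delta([.575,.186,.079],90);print(robot.get_state())"
```

```text
tcp [0.5759 0.1847 0.0785] yaw 89.99 tool z [ 4.e-04  1.e-04 -1.e+00] q6 0.292
shift/0.1 [ 0.013 -0.009 -0.005] az -0.000
{'time_s': 3.2833, 'joints': array([ 2.91428940e-01,  4.76375935e-01,  1.68187904e+00, -4.88601849e-05,
        9.82887406e-01,  2.91710216e-01]), 'dq': array([-0.00050546,  0.0012956 ,  0.00254901, -0.00462968,  0.00126182,
        0.0009838 ]), 'joint_efforts': array([ 5.56304790e-01, -4.63987434e+01, -1.90035689e+01,  2.14236877e-01,
        3.00994003e-01, -2.84440495e-02]), 'ee_pos': array([0.57585578, 0.18473125, 0.07845209]), 'orientation': array([2.22154748e+00, 2.22098287e+00, 5.92467936e-04]), 'ft_force': array([-0.75632306, -0.23721059, -0.70969354]), 'ft_torque': array([-0.12995847,  0.18245388, -0.05617327]), 'gripper_force': 20.044865403324366, 'finger_gap': 0.4529380969925771}
```

Gripped at 41 mm, which matches the sleeve. Next: press lightly in small steps.

Emit:
{"op": "arm_command", "data": {
  "deltas": [
    [[0,0,0.01],[0,0,0],1],
    [[0,0,0.02],[0,0,0],1],
    [[0,0,0.02],[0,0,0],1],
    [[0,0,0.02],[0,0,0],1]
  ]
}}

```text
time_s: 3.62
ee_pos: [0.5759, 0.1847, 0.0768]
orientation: [2.221, 2.221, 0.001]
ft_force: [-0.3, -0.6, 3.2]
finger_gap: 0.455
gripper_force: 20.0
```

Emit:
{"op": "arm_command", "data": {
  "deltas": [
    [[0,0,0.005],[0,0,0],1],
    [[0,0,0.01],[0,0,0],1],
    [[0,0,0.01],[0,0,0],1],
    [[0,0,0.01],[0,0,0],1]
  ]
}}

```text
time_s: 3.95
ee_pos: [0.5759, 0.1847, 0.0758]
orientation: [2.222, 2.221, 0.001]
ft_force: [0.0, -0.9, 4.8]
finger_gap: 0.453
gripper_force: 20.0
```

Emit:
{"op": "arm_command", "data": {
  "deltas": [
    [[0,0,0.005],[0,0,-0.03],1],
    [[0,0,0.005],[0,0,-0.06],1],
    [[0,0,0.005],[0,0,-0.06],1],
    [[0,0,0.005],[0,0,-0.06],1]
  ]
}}

```text
time_s: 4.28
ee_pos: [0.5759, 0.1847, 0.0755]
orientation: [2.114, 2.323, 0.001]
ft_force: [-0.1, -1.2, 6.3]
finger_gap: 0.459
gripper_force: 20.0
```

Emit:
{"op": "arm_command", "data": {
  "deltas": [
    [[0,0,0],[0,0,-0.03],1],
    [[0,0,0],[0,0,-0.06],1],
    [[0,0,0],[0,0,-0.06],1],
    [[0,0,0],[0,0,-0.06],1]
  ]
}}

```text
time_s: 4.62
ee_pos: [0.5761, 0.1847, 0.0756]
orientation: [2.002, 2.42, 0.001]
ft_force: [-1.1, -1.0, 5.9]
finger_gap: 0.455
gripper_force: 20.0
```

Emit:
{"op": "arm_command", "data": {
  "deltas": [
    [[0,0,0],[0,0,-0.03],1],
    [[0,0,0],[0,0,-0.06],1],
    [[0,0,0],[0,0,-0.06],1],
    [[0,0,0],[0,0,-0.06],1]
  ]
}}

```text
time_s: 4.95
ee_pos: [0.5761, 0.1848, 0.0756]
orientation: [1.886, 2.512, 0.001]
ft_force: [-0.9, -0.5, 5.7]
finger_gap: 0.455
gripper_force: 20.0
```

```bash
python3 -c "
from h import *
delta([.575,.186,.0755]);s=robot.get_state();print(s['ft_force'],s['ft_torque'])"
```

```text
tcp [0.5761 0.1848 0.0756] yaw 106.21 tool z [ 1.2e-03  2.0e-04 -1.0e+00] q6 0.009
shift/0.1 [ 0.015 -0.007  0.001] 
[-0.85839715 -0.54945689  5.71033664] [-0.20737264  0.13502239  0.02594625]
```

Emit:
{"op": "arm_command", "data": {
  "deltas": [
    [[0,0,0],[0,0,-0.03],1],
    [[0,0,0],[0,0,-0.05],1],
    [[0,0,0],[0,0,-0.05],1],
    [[0,0,0],[0,0,-0.05],1]
  ]
}}

```text
time_s: 5.28
ee_pos: [0.5762, 0.1848, 0.0756]
orientation: [1.786, 2.584, 0.002]
ft_force: [-0.1, 0.4, 5.2]
finger_gap: 0.454
gripper_force: 20.0
```

Emit:
{"op": "arm_command", "data": {
  "deltas": [
    [[0,0,0],[0,0,-0.03],1],
    [[0,0,0],[0,0,-0.05],1],
    [[0,0,0],[0,0,-0.05],1],
    [[0,0,0],[0,0,-0.05],1]
  ]
}}

```text
time_s: 5.62
ee_pos: [0.5762, 0.1848, 0.0756]
orientation: [1.683, 2.652, 0.002]
ft_force: [0.5, -1.3, 6.0]
finger_gap: 0.454
gripper_force: 20.0
```

Emit:
{"op": "arm_command", "data": {
  "deltas": [
    [[0,0,0],[0,0,-0.03],1],
    [[0,0,0],[0,0,-0.05],1],
    [[0,0,0],[0,0,-0.05],1],
    [[0,0,0],[0,0,-0.05],1]
  ]
}}

```text
time_s: 5.95
ee_pos: [0.5763, 0.1848, 0.0752]
orientation: [1.579, 2.715, 0.002]
ft_force: [0.5, -0.6, 4.9]
finger_gap: 0.45
gripper_force: 20.0
```

Emit:
{"op": "arm_command", "data": {
  "deltas": [
    [[0,0,0],[0,0,-0.03],1],
    [[0,0,0],[0,0,-0.05],1],
    [[0,0,0],[0,0,-0.05],1],
    [[0,0,0],[0,0,-0.05],1]
  ]
}}

```text
time_s: 6.28
ee_pos: [0.5763, 0.1849, 0.0752]
orientation: [1.471, 2.774, 0.002]
ft_force: [1.2, -0.8, 3.8]
finger_gap: 0.457
gripper_force: 20.0
```

```bash
python3 -c "
from h import *
delta([.575,.186,.0755]);s=robot.get_state();print(s['ft_force'],s['ft_torque'])"
```

```text
tcp [0.5763 0.1849 0.0752] yaw 124.12 tool z [ 1.5e-03  4.0e-04 -1.0e+00] q6 -0.304
shift/0.1 [ 0.017 -0.004 -0.003] 
[ 1.18994872 -0.80364549  3.84617619] [-0.09114702 -0.3037486   0.0808058 ]
```

The height dropped 0.4 mm and the force fell, so this is probably the slot. I'll probe slightly deeper.

Emit:
{"op": "arm_command", "data": {
  "deltas": [
    [[0,0,0.005],[0,0,0],1],
    [[0,0,0.01],[0,0,0],1],
    [[0,0,0.01],[0,0,0],1]
  ]
}}

```text
time_s: 6.53
ee_pos: [0.5763, 0.1848, 0.0741]
orientation: [1.471, 2.775, 0.002]
ft_force: [2.5, -0.3, 4.5]
finger_gap: 0.456
gripper_force: 20.0
```

```bash
python3 -c "
from h import *
delta([.575,.186,.0755]);s=robot.get_state();print(s['ft_force'],s['ft_torque'])"
```

```text
tcp [0.5763 0.1848 0.0741] yaw 124.16 tool z [ 1.4e-03  4.0e-04 -1.0e+00] q6 -0.305
shift/0.1 [ 0.017 -0.004 -0.014] 
[ 2.52419187 -0.32068456  4.48565905] [-0.05116217 -0.42216433  0.02652363]
```

Free at 4.4 mm depth with only 4.5 N, so it's in the slot. Push down further in steps.

Emit:
{"op": "arm_command", "data": {
  "deltas": [
    [[0,0,0.01],[0,0,0],1],
    [[0,0,0.02],[0,0,0],1],
    [[0,0,0.02],[0,0,0],1]
  ]
}}

```text
time_s: 6.78
ee_pos: [0.5762, 0.1848, 0.0718]
orientation: [1.47, 2.775, 0.002]
ft_force: [3.5, 0.2, 2.9]
finger_gap: 0.453
gripper_force: 20.0
```

Emit:
{"op": "arm_command", "data": {
  "deltas": [
    [[0,0,0.01],[0,0,0],1],
    [[0,0,0.02],[0,0,0],1],
    [[0,0,0.02],[0,0,0],1]
  ]
}}

```text
time_s: 7.03
ee_pos: [0.5763, 0.1848, 0.0701]
orientation: [1.47, 2.775, 0.002]
ft_force: [3.2, 0.4, 6.5]
finger_gap: 0.452
gripper_force: 20.0
```

```bash
python3 - <<'E'
from h import *
delta([.575,.186,.07]);s=robot.get_state();print(s['ft_force'],s['ft_torque'])
a=robot.capture("scene");b=robot.capture("top")
f=lambda i,x,y:cv2.resize(i[y:y+100,x:x+100],None,fx=4,fy=4,interpolation=cv2.INTER_CUBIC)
cv2.imwrite("pics/c2.png",np.hstack([f(a,380,160),f(b,180,190)]))
E
```

```text
tcp [0.5763 0.1848 0.0701] yaw 124.18 tool z [ 1.4e-03  4.0e-04 -1.0e+00] q6 -0.305
shift/0.1 [ 0.017 -0.004  0.001] 
[3.18533039 0.4253567  6.50579612] [-0.02666804 -0.59860137 -0.00758222]
```

View pics/c2.png

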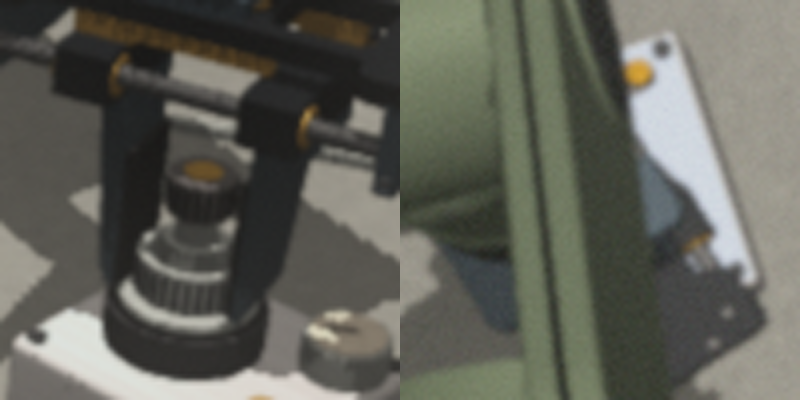

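The plug has jumped: the stem is visible below its head at crop (203,190). I'll let go and rise to the head's height.

Emit:
{"op": "arm_command", "data": {
  "deltas": [
    [[0,0,0],[0,0,0],-0.1],
    [[0,0,0],[0,0,0],-0.3],
    [[0,0,0],[0,0,0],-0.5],
    [[0,0,0],[0,0,0],-0.5],
    [[0,0,-0.1],[0,0,0],-0.5],
    [[0,0,-0.2],[0,0,0],-0.5],
    [[0,0,-0.21],[0,0,0],-0.5],
    [[0,0,-0.21],[0,0,0],-0.5]
  ]
}}

```text
time_s: 7.8
ee_pos: [0.5765, 0.1851, 0.0923]
orientation: [1.469, 2.775, 0.003]
ft_force: [0.1, 0.4, 0.4]
finger_gap: 0.75
gripper_force: 0.0
```

```bash
python3 - <<'E'
from h import *
delta([.575,.186,.091]);s=robot.get_state();print(s['ft_force'],s['ft_torque'])
a=robot.capture("scene")
f=lambda i,x,y:cv2.resize(i[y:y+100,x:x+100],None,fx=5,fy=5,interpolation=cv2.INTER_CUBIC)
cv2.imwrite("pics/c3.png",f(a,380,150))
E
```

```text
tcp [0.5765 0.1851 0.0923] yaw 124.19 tool z [ 0.0027  0.001  -1.    ] q6 -0.305
shift/0.1 [ 0.016 -0.007  0.013] 
[0.12613442 0.38461988 0.42276051] [-0.08032254 -0.02355031  0.02428571]
```

View pics/c3.png

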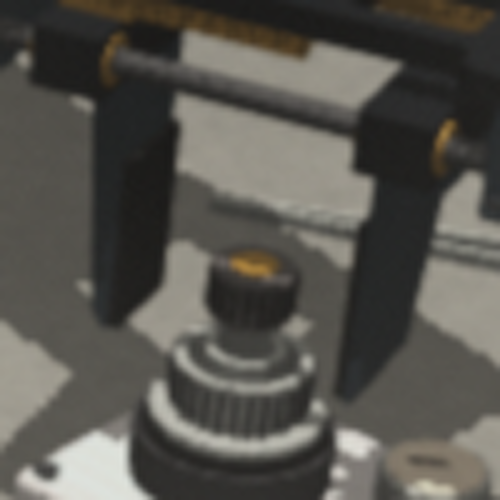

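Emit:
{"op": "arm_command", "data": {
  "deltas": [
    [[0,0,0],[0,0,0],0.2],
    [[0,0,0],[0,0,0],0.2],
    [[0,0,0],[0,0,0],0.35],
    [[0,0,0],[0,0,0],0.5],
    [[0,0,0],[0,0,0],1],
    [[0,0,0],[0,0,0],1],
    [[0,0,0],[0,0,0],1]
  ],
  "newtons": 25
}}

```text
time_s: 8.43
ee_pos: [0.5758, 0.1848, 0.0909]
orientation: [1.47, 2.776, 0.001]
ft_force: [0.6, 1.2, 0.5]
finger_gap: 0.274
gripper_force: 25.1
```

Emit:
{"op": "arm_command", "data": {
  "deltas": [
    [[0,0,-0.05],[0,0,0],1],
    [[0,0,-0.1],[0,0,0],1],
    [[0,0,-0.1],[0,0,0],1]
  ]
}}

```text
time_s: 8.68
ee_pos: [0.5762, 0.1848, 0.1023]
orientation: [1.47, 2.775, 0.002]
ft_force: [0.5, -0.4, -0.7]
finger_gap: 0.274
gripper_force: 25.0
```

Emit:
{"op": "arm_command", "data": {
  "deltas": [
    [[0,0,-0.1],[0,0,0],1],
    [[0,0,-0.2],[0,0,0],1],
    [[0,0,-0.3],[0,0,0],1],
    [[0,0,-0.45],[0,0,0],1],
    [[0,0,-0.6],[0,0,0],1],
    [[0,0,-0.7],[0,0,0],1],
    [[0,0,-0.7],[0,0,0],1],
    [[0,0,-0.7],[0,0,0],1]
  ]
}}

```text
time_s: 9.35
ee_pos: [0.5758, 0.1848, 0.1718]
orientation: [1.47, 2.775, 0.002]
ft_force: [-0.5, 0.0, -1.6]
finger_gap: 0.277
gripper_force: 25.0
```

```bash
python3 - <<'E'
from h import *
delta([.5248,-.195,.17],104.6);s=robot.get_state();print(s['ft_force'],s['ft_torque'])
a=robot.capture("scene")
f=lambda i,x,y:cv2.resize(i[y:y+120,x:x+120],None,fx=4,fy=4,interpolation=cv2.INTER_CUBIC)
cv2.imwrite("pics/c4.png",f(a,370,120))
E
```

```text
tcp [0.5758 0.1848 0.1718] yaw 124.18 tool z [ 1.4e-03  5.0e-04 -1.0e+00] q6 -0.305
shift/0.1 [-2.855 -2.556  0.015] az 0.218
[-0.45599854  0.03511511 -1.63130792] [-0.05187711  0.03859629  0.02344916]
```

View pics/c4.png

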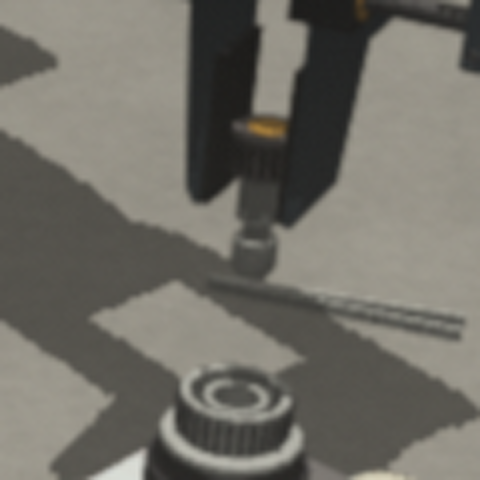

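Plug is out and hanging straight, at crop (258,200), and the sleeve has sprung up. Carry it to the stand.

Emit:
{"op": "arm_command", "data": {
  "deltas": [
    [[-0.25,-0.22,0],[0,0,0],1],
    [[-0.5,-0.45,0],[0,0,0],1],
    [[-0.75,-0.67,0],[0,0,0],1],
    [[-0.95,-0.85,0],[0,0,0],1]
  ]
}}

```text
time_s: 9.73
ee_pos: [0.5574, 0.0564, 0.1697]
orientation: [-1.469, -2.774, 0.003]
ft_force: [0.0, 0.2, -0.6]
finger_gap: 0.278
gripper_force: 25.0
```

Emit:
{"op": "arm_command", "data": {
  "deltas": [
    [[-0.25,-0.22,0],[0,0,0],1],
    [[-0.5,-0.45,0],[0,0,0],1],
    [[-0.75,-0.67,0],[0,0,0],1],
    [[-0.95,-0.85,0],[0,0,0],1]
  ]
}}

```text
time_s: 10.07
ee_pos: [0.5404, -0.07, 0.1698]
orientation: [-1.47, -2.774, 0.002]
ft_force: [0.3, -0.3, -0.3]
finger_gap: 0.279
gripper_force: 25.0
```

Emit:
{"op": "arm_command", "data": {
  "deltas": [
    [[-0.25,-0.22,0],[0,0,0.06],1],
    [[-0.5,-0.45,0],[0,0,0.12],1],
    [[-0.75,-0.67,0],[0,0,0.18],1],
    [[-0.95,-0.85,0],[0,0,0.218],1],
    [[-0.95,-0.85,0],[0,0,0.218],1],
    [[-0.95,-0.85,0],[0,0,0.218],1],
    [[-0.95,-0.85,0],[0,0,0.218],1]
  ]
}}

```text
time_s: 10.65
ee_pos: [0.5243, -0.1938, 0.17]
orientation: [-1.92, -2.483, -0.0]
ft_force: [-0.4, 0.3, -1.0]
finger_gap: 0.279
gripper_force: 25.0
```

```bash
python3 - <<'E'
from h import *
delta([.5248,-.195,.125],104.6)
E
```

```text
tcp [ 0.5243 -0.1938  0.17  ] yaw 104.57 tool z [-0.0017  0.0014 -1.    ] q6 -0.63
shift/0.1 [-0.014  0.002  0.45 ] az -0.000
```

Emit:
{"op": "arm_command", "data": {
  "deltas": [
    [[-0.015,0.005,0.3],[0,0,0],1],
    [[-0.015,0.005,0.6],[0,0,0],1],
    [[-0.015,0.005,0.8],[0,0,0],1],
    [[-0.015,0.005,0.8],[0,0,0],1],
    [[-0.015,0.005,0.8],[0,0,0],1]
  ]
}}

```text
time_s: 11.07
ee_pos: [0.5253, -0.1942, 0.0902]
orientation: [-1.918, -2.485, 0.001]
ft_force: [0.9, -0.1, -0.4]
finger_gap: 0.279
gripper_force: 25.0
```

```bash
python3 - <<'E'
from h import *
delta([.5248,-.195,.07],104.6);s=robot.get_state();print(s['ft_force'])
a=robot.capture("scene");b=robot.capture("top")
def f(i,x,y):
    t=cv2.resize(i[y:y+90,x:x+66],None,fx=6,fy=6,interpolation=cv2.INTER_CUBIC)
    for k in range(0,90,10):cv2.putText(t,str(y+k),(0,k*6+4),0,.35,(0,0,255));cv2.putText(t,str(x+k),(k*6,12),0,.35,(0,0,255))
    return t
cv2.imwrite("pics/c5.png",np.hstack([f(a,140,225),f(b,425,230)]))
w=np.c_[[.5248,-.195,.058,1],[.5248,-.195,.048,1]]
for n in("scene","top"):
    q=P(n)@w;print(n,(q[:2]/q[2]).T.round(1))
E
```

```text
tcp [ 0.5253 -0.1942  0.0902] yaw 104.68 tool z [-0.0025  0.0012 -1.    ] q6 -0.631
shift/0.1 [-0.007 -0.007  0.202] az 0.001
[ 0.90254665 -0.09702672 -0.43670953]
scene [[167.6 275.1]
 [168.5 281. ]]
top [[455.3 278.3]
 [453.9 278.6]]
```

View pics/c5.png

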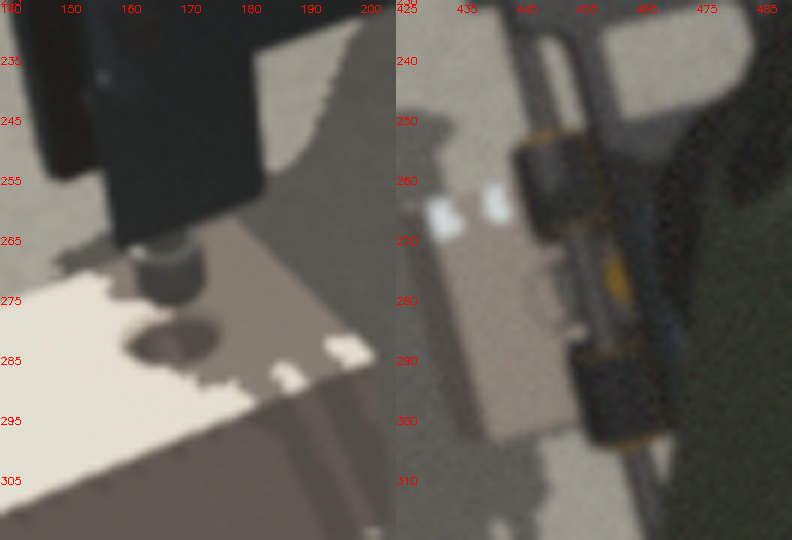

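The stem's end is at scene (168,273), right above the hole mouth at (168,281), so it's aligned within about 1 mm. The fingertips extend below the head, so I'll insert to a TCP height of about 53 mm and let the plug drop the rest.

Emit:
{"op": "arm_command", "data": {
  "deltas": [
    [[-0.005,-0.005,0.06],[0,0,0],1],
    [[-0.005,-0.005,0.12],[0,0,0],1],
    [[-0.005,-0.005,0.18],[0,0,0],1],
    [[-0.005,-0.005,0.2],[0,0,0],1],
    [[-0.005,-0.005,0.2],[0,0,0],1]
  ]
}}

```text
time_s: 11.58
ee_pos: [0.5248, -0.1961, 0.0702]
orientation: [-1.921, -2.484, 0.0]
ft_force: [0.6, 0.8, -0.4]
finger_gap: 0.278
gripper_force: 25.0
```

Emit:
{"op": "arm_command", "data": {
  "deltas": [
    [[0,0,0.06],[0,0,0],1],
    [[0,0,0.12],[0,0,0],1],
    [[0,0,0.17],[0,0,0],1],
    [[0,0,0.17],[0,0,0],1],
    [[0,0,0.17],[0,0,0],1]
  ]
}}

```text
time_s: 12.0
ee_pos: [0.5251, -0.1962, 0.0534]
orientation: [-1.921, -2.484, 0.0]
ft_force: [0.6, 0.3, -1.5]
finger_gap: 0.277
gripper_force: 25.0
```

Emit:
{"op": "arm_command", "data": {
  "deltas": [
    [[0,0,0],[0,0,0],0.3],
    [[0,0,0],[0,0,0],0.2],
    [[0,0,0],[0,0,0],0],
    [[0,0,0],[0,0,0],-0.2],
    [[0,0,0],[0,0,0],-0.2],
    [[0,0,0],[0,0,0],-0.2]
  ]
}}

```text
time_s: 12.5
ee_pos: [0.5254, -0.1963, 0.0541]
orientation: [1.922, 2.485, 0.0]
ft_force: [0.8, -0.2, 0.2]
finger_gap: 0.599
gripper_force: 0.0
```

Emit:
{"op": "arm_command", "data": {
  "deltas": [
    [[0,0,-0.3],[0,0,0],-0.2],
    [[0,0,-0.6],[0,0,0],-0.2],
    [[0,0,-1],[0,0,0],-0.2],
    [[0,0,-1],[0,0,0],-0.2],
    [[0,0,-1],[0,0,0],-0.2]
  ]
}}

```text
time_s: 12.92
ee_pos: [0.5268, -0.1969, 0.1565]
orientation: [1.918, 2.481, 0.003]
ft_force: [0.4, 0.5, -0.9]
finger_gap: 0.601
gripper_force: 0.0
```

```bash
python3 - <<'E'
from h import *
a=robot.capture("scene");b=robot.capture("top");print(robot.get_state()["ft_force"])
f=lambda i,x,y,w:cv2.resize(i[y:y+80,x:x+w],None,fx=4,fy=4,interpolation=cv2.INTER_CUBIC)
cv2.imwrite("pics/c6.png",np.hstack([f(a,90,240,120),f(a,380,180,80)]))
w=np.c_[[.5248,-.195,.064,1],[.5409,-.2562,.064,1]]
q=P("scene")@w;print((q[:2]/q[2]).T.round(1))
E
```

```text
[-0.00711227 -0.09292063 -0.23560496]
[[167.1 271.6]
 [122.7 288.7]]
```

View pics/c6.png

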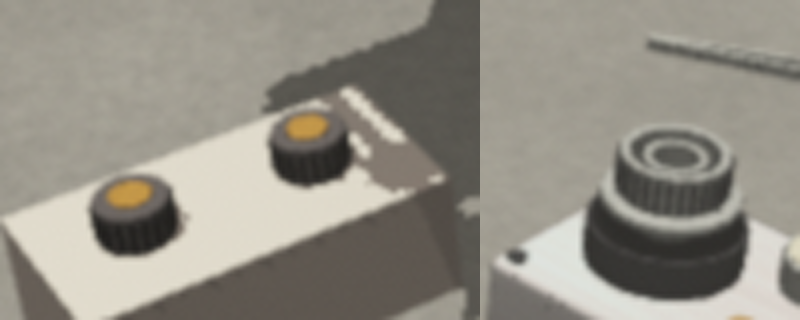

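The plug sits flat on the stand beside the spare, with its top at scene (167,271) against a predicted (167.1,271.6). The sleeve is fully up and the gripper is clear, so I'm handing in.

```bash
python3 -c "
from rig import robot
print(robot.hand_in())"
```

```text
the job is handed in; nothing more can be done
None
```

The filter plug is parked upright and, in the final picture, fully seated in the stand's empty hole, with the sleeve sprung back up; I handed the job in at about 13 s of the 67 s allowed, but the hand-in returned no verdict.

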